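# Nest the bowl set and hold the steriliser lid at the loading mark

### The job

Get the steel bowls ready for loading: first set the middle-sized bowl down inside the large one where it stands, then the small bowl inside the middle-sized one, each standing flat on the floor of the next. Then take the steriliser's lid by its black handle bar, swing it up until its red edge lines up with the green marker arm on the left side, and keep holding it there, because it falls shut by itself and I want to lift the set in: finish while holding the lid still. Do not shift the green marker or disturb the timer, the jar and the tape roll.

Things in the scene. Friction and masses are not known exactly. Their poses are not given: they have to be found in the camera images.
- bowl_large: Steel open round bowl, 250 g, rim 132 mm across outside, 116 inside, 46 mm high, base 106 mm across. Rim: rolled band 8 mm thick, 13 mm deep (pinch it, one finger inside, one outside); wall below 4 mm; inner floor 8 mm above the underside. Origin: centre of the underside, z up. On the sink counter (5 mm above the table); the middle bowl goes in (15 mm play all round) and then stands 13 mm proud.
- bowl_medium: Steel open round bowl, 130 g, rim 90 mm across outside, 74 inside, 51 mm high, base 64 mm across. Rim: rolled band 8 mm thick, 13 mm deep (pinch it, one finger inside, one outside); wall below 4 mm; inner floor 8 mm above the underside. Origin: centre of the underside, z up. On the sink counter too. Goes into the large; the small one goes into it (14 mm play all round), then 13 mm proud.
- bowl_small: Steel open round bowl, 70 g, rim 52 mm across outside, 36 inside, 56 mm high, base 26 mm across. Rim: rolled band 8 mm thick, 13 mm deep (pinch it, one finger inside, one outside); wall below 4 mm; inner floor 8 mm above the underside. Origin: centre of the underside, z up. On the table. Goes into the middle-sized bowl.
- steriliser: Bench steriliser, fixed: open steel tub 190 mm deep (its x, front at -x with grey control panel), 180 mm wide (its y), 110 mm high, closed by a lid. Origin: centre of its underside; only its place and yaw vary.
- lid (a joint): Angle of the steriliser lid (rad): 0 shut and level, grows as the front swings up, stop at 1.3. Lid 190 x 180 x 6 mm, about 0.35 kg (0.25 to 0.5), hinged along its back edge, swings freely and falls shut when let go. A red line runs along its left edge.
- lid_bar (a point): Middle of the lid's handle: a round black bar 12 mm thick, 124 mm long, parallel to the hinge, 240 mm from the hinge axis, in front of the lid; 45 mm clear between bar and tub front, air below (its centre is 116 mm above the table when shut). It moves with the lid; its x axis runs along the lid to the hinge. The bar may turn in the grip.
- lid_hinge (a point): Middle of the lid's hinge axis, 95 mm behind the steriliser's centre, 113 mm above the table. The axis runs along the steriliser's y. Its axes turn with the lid (x along the lid, from front to back).
- marker (a joint): Angle of the green marker arm (rad), on the same axis and counted like lid: the lid is at the mark when both are equal. Set somewhere from 0.40 to 0.80; stiff, stays where it is unless pushed.
- marker_tip (a point): Near the free end of the green marker arm: a bar 145 x 5 x 7 mm; this point is 150 mm from the hinge axis, on a thin steel quadrant at the steriliser's left (+y) side, 110 mm left of its middle. Arm and quadrant stand up to 230 mm above the table, the tallest thing near the work: carry over or round them. x of the point runs along the arm towards the hinge.
- timer: Bystander: white kitchen-type timer with a blue dial, 52 x 68 x 66 mm, origin centre of the underside. Leave it.
- swab_jar: Bystander: white tub with teal lid, 68 mm across, 75 mm high, origin centre of the underside. Leave it.
- indicator_tape: Bystander: roll of beige tape lying flat, 96 mm across, 25 mm high, origin centre of the underside. Leave it.

How it is judged:
On the way, in this order (a step that is already met when the one before it is completed fails the run):
1. the middle-sized bowl stands released in the large one, small bowl not yet in, lid still shut (horizontal distance between bowl_medium and bowl_large below 0.02 m and z of bowl_medium in the frame of bowl_large between 0.005 and 0.0115 m and angle between bowl_medium's own z axis and vertical below 0.08 rad and contact force between the fingers and bowl_medium below 0.2 N and value of joint lid below 0.05 rad and horizontal distance between bowl_small and bowl_medium above 0.06 m), for 0.2 s.
2. the small bowl stands released in the middle-sized one, lid still shut (horizontal distance between bowl_medium and bowl_large below 0.02 m and z of bowl_medium in the frame of bowl_large between 0.005 and 0.0115 m and angle between each of bowl_medium, bowl_small's own z axis and vertical below 0.08 rad and contact force between the fingers and bowl_medium below 0.2 N and horizontal distance between bowl_small and bowl_medium below 0.02 m and z of bowl_small in the frame of bowl_medium between 0.005 and 0.0115 m and contact force between the fingers and bowl_small below 0.2 N and value of joint lid below 0.05 rad), for 0.2 s.
3. the lid is held by the fingers at the marker angle (angle between the x axis of lid_hinge and the x axis of marker_tip, either way round below 0.07 rad and contact force between the fingers and steriliser above 0.3 N), for 0.3 s.
At the end, for the whole second after the job is handed in: The three bowls stand nested, each flat on the floor of the next (within 3.5 mm in height, 0.08 rad of upright), the large one upright on the counter, the two inner ones not touched by the fingers; the fingers (and no loose thing) hold the lid still within 0.07 rad of the green marker's angle (all of step 3 and horizontal distance between bowl_medium and bowl_large below 0.02 m and z of bowl_medium in the frame of bowl_large between 0.005 and 0.0115 m and angle between each of bowl_medium, bowl_small's own z axis and vertical below 0.08 rad and contact force between the fingers and bowl_medium below 0.2 N and horizontal distance between bowl_small and bowl_medium below 0.02 m and z of bowl_small in the frame of bowl_medium between 0.005 and 0.0115 m and contact force between the fingers and bowl_small below 0.2 N and angle between bowl_large's own z axis and vertical below 0.06 rad and height (world z) of bowl_large between 0.001 and 0.009 m and velocity of joint lid between -0.06 and 0.06 rad/s and linear speed of each of bowl_large, bowl_medium, bowl_small below 0.02 m/s and contact force between steriliser and bowl_large below 0.1 N and contact force between steriliser and bowl_medium below 0.1 N and contact force between steriliser and bowl_small below 0.1 N and contact force between steriliser and timer below 0.1 N and contact force between steriliser and swab_jar below 0.1 N and contact force between steriliser and indicator_tape below 0.1 N); the arm keeps its last pose, push and grip.
It fails at once if the green marker is shifted (distance of marker_tip from where it was at the start of the episode above 0.01 m).
It fails at once if the large bowl is moved more than 5 cm from where it stood (distance of bowl_large from where it was at the start of the episode above 0.05 m).
It fails at once if the timer is disturbed (moved more than 2.5 cm) (distance of timer from where it was at the start of the episode above 0.025 m).
It fails at once if the jar is disturbed (moved more than 2.5 cm) (distance of swab_jar from where it was at the start of the episode above 0.025 m).
It fails at once if the tape roll is disturbed (moved more than 2.5 cm) (distance of indicator_tape from where it was at the start of the episode above 0.025 m).
It also fails if it takes over 72 s, if anything falls off the work surface, if the arm or the gripper's body presses on something with over 40 N, if the wrist force passes 120 N, or if a joint passes its speed limit or range.

### The arm

A 6-joint arm with a two-finger parallel gripper is mounted at the origin on a cart in front of the work surface, level with it; the furniture and walls round the work are solid. World frame = base frame: x ahead of the robot, y to its left, z up, the work surface at z = 0. Lengths are in m, angles in rad, forces in N, time in s.
With the tool pointing down it reaches from about 0.375 to 0.975 m from the base axis. Payload 3.8 kg.
Tool frame: the origin (TCP) lies midway between the tips of the shut fingers; the grasp point (between the pads) lies 19 mm behind it; x points along the fingers, y is the direction in which the jaws open and shut, and the axes are right-handed (so a half turn about x gives the same grasp; the last joint's range is limited). The gripper opens to 88 mm and grips with 3 to 60 N. Pads are 18 mm wide; open, the fingers measure 123 mm over their backs; the gripper's body (75 mm by 187 mm) begins 45 mm behind the grasp point.
Start: joints at [-1.213, 0.264, 1.604, -0, 1.274, -0.037], TCP at [0.26, -0.623, 0.239] pointing down, gripper open.
Joint ranges: [-2.63, 2.63], [-0.94, 2.18], [0.31, 2.57], [-1.31, 4.45], [0, 2.66], [-2.55, 2.55]. Speed limits (rad/s): [2.57, 2.57, 3.14, 3.14, 3.14, 3.14].

### API

Orientations are given as a rotation vector (axis times angle).
In Python, from cell import manip, inverse_kinematics, cams, order gives the robot as it stands. Calls block until the motion is done:
- manip.move_pose(position, orientation): joint-space move of the TCP to a pose.
- manip.move_linear(position, rate=0.15, rot=None): straight line of the TCP; rot=None keeps the orientation; rate is the mean speed in m/s.
- manip.set_joints(angles): joint-space move.
- manip.set_gripper(opening, force=None): finger opening in m; force is the grip in N (None keeps the last); returns when the fingers have stopped.
- manip.dwell(seconds).
- inverse_kinematics(position, orientation): joint angles nearest the present ones, or None.
- manip.state(): the state.
- cams.capture(name): name is "scene" or "top" or "wrist"; returns a dict with "image" (400x640x3 uint8, blue, green, red), "z_map" (400x640 float32, m along the optical axis (not along the pixel's ray), 0 where there is no reading), "intrinsics" (3x3 intrinsics, pixels), "position" and "orientation" of the camera in the world; the wrist camera has in their place "T_tool_cam" (4x4, takes a point from camera to tool coordinates, whose origin is the TCP and whose axes are the tool frame's). Camera axes: x right, y down, z forward; pixel columns grow to the right and rows downward; lengths in m; the calibration is good to about 2 mm. A picture is of the moment at which its call begins: read the wrist's pose just before it.
A pose or a line that the arm cannot do raises manip.IKError and nothing moves.
- order.close_job(): hands the job in, once; it reports no verdict.
The state is a dict: "clock": time; "joint_pos": joint angles; "joint_velocities": joint speeds; "tau": joint torques, N m; "tool_pos": TCP position; "tcp_rot": TCP orientation; "contact_force": force on the tool from outside, world axes, zero at the start; "moment": the same for the moment, N m; "gripper_width": finger opening in m.
Only numpy, scipy, OpenCV 4.12 (cv2) and the standard library are available. Lean on these libraries where they do the work, as an engineer would, in place of code of your own. Each camera call takes 0.05 s, during which the arm holds its last target. There are 200 camera calls.

## Working session

There is one attempt and no reset: what is moved stays moved. The work goes in short steps, each a Python script; the robot and the scene stay as the last script left them, time stands still between calls to the robot, and variables do not carry over. Pictures are saved under pics/ and viewed, about 8 in all and at most 12, crops included, and the job is handed in when it is done.

```bash
mkdir -p pics; ls; cat > h.py <<'E'
import numpy as np, cv2
from cell import manip, inverse_kinematics, cams, order
from scipy.spatial.transform import Rotation as R
def rotm(o):
    o=np.asarray(o,float)
    return o if o.shape==(3,3) else R.from_rotvec(o).as_matrix() if o.size==3 else R.from_quat(o).as_matrix()
def cloud(name):
    s=manip.state(); c=cams.capture(name); z=c["z_map"]; K=c["intrinsics"]
    v,u=np.mgrid[:z.shape[0],:z.shape[1]]
    P=np.stack([(u-K[0,2])/K[0,0]*z,(v-K[1,2])/K[1,1]*z,z],-1)
    if name=="wrist":
        T=c["T_tool_cam"]; P=P@T[:3,:3].T+T[:3,3]; P=P@rotm(s["tcp_rot"]).T+s["tool_pos"]
    else: P=P@rotm(c["orientation"]).T+c["position"]
    P[z==0]=np.nan
    return c["image"],P,c
E
python3 - <<'E'
from h import *
for n in("scene","top"):
    im,P,c=cloud(n); cv2.imwrite(f"pics/{n}0.png",im); np.savez(f"{n}0.npz",im=im,P=P)
    print(n,c["position"],c["orientation"],c["intrinsics"][0])
print(manip.state())
E
```

```text
pics
scene [-0.03034262 -1.19391     1.09363243] [-2.19695863  0.54244783 -0.29016744] [406.42778092   0.         319.9922438 ]
top [ 0.34093993 -0.13469523  1.77133839] [-2.1606632   2.1269651  -0.14803464] [457.32174      0.         312.87323951]
{'clock': 0.1, 'joint_pos': array([-1.21291097e+00,  2.64678406e-01,  1.60524372e+00, -1.45269286e-05,
        1.27368230e+00, -3.68707962e-02]), 'joint_velocities': array([-0.00059828, -0.00211137, -0.00486372, -0.00046193, -0.00096283,
       -0.00030403]), 'tau': array([ 5.10534246e-04, -5.03619719e+01, -3.58070612e+01,  7.30746961e-02,
        2.33189855e-02, -6.60282785e-05]), 'tool_pos': array([ 0.25938095, -0.62247996,  0.2375087 ]), 'tcp_rot': array([ 2.00521076,  0.4031073 , -2.0058964 ]), 'contact_force': array([-0.61101676, -0.14975469, -0.042889  ]), 'moment': array([ 0.02265512,  0.02890668, -0.00070712]), 'gripper_width': 0.08816867511338618}
```

View pics/scene0.png

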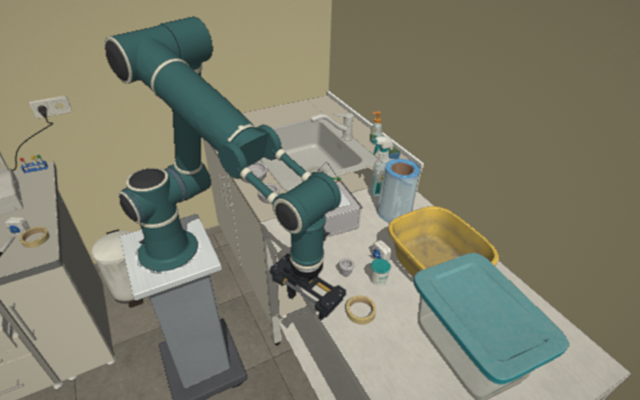

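View pics/top0.png

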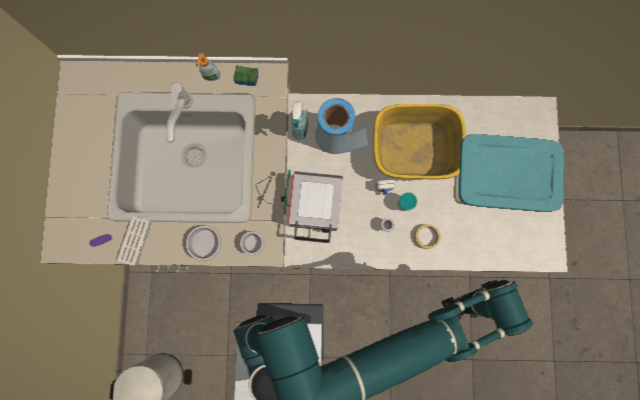

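The top view shows the large bowl at px (203,242), medium (251,242), small (387,225), steriliser around (315,200) with its bar at (313,238) and green arm at (287,195), timer (386,186), jar (407,201) and tape (427,236). I'll turn these into positions with the depth maps.

```bash
cat > m.py <<'E'
from h import *
from scipy.optimize import least_squares
def circ(q,r):
    f=least_squares(lambda p:np.hypot(q[:,0]-p[0],q[:,1]-p[1])-p[2],[*np.mean(q,0),r],loss="soft_l1",f_scale=.002).x
    return f
E
python3 - <<'E'
from m import *
D={n:np.load(n+"0.npz") for n in("top","scene")}
P=D["top"]["P"]; 
for nm,(u,v),rad,h in [("large",(203,242),.07,.051),("med",(251,242),.05,.056),("small",(387,225),.03,.056),("jar",(407,201),.04,.075),("tape",(427,236),.055,.025)]:
    c=P[v,u,:2]
    for n in D:
        Q=D[n]["P"].reshape(-1,3); im=D[n]["im"].reshape(-1,3)
        for it in range(2):
            m=(np.hypot(Q[:,0]-c[0],Q[:,1]-c[1])<rad+.012)&(Q[:,2]>h-.009)&(Q[:,2]<h+.02)
            q=Q[m]
            if len(q)<8: break
            f=circ(q[:,:2],rad-.01); 
            if n=="top": c=f[:2]
        if len(q)>=8: print(nm,n,len(q),f.round(4),"z",np.percentile(q[:,2],[10,50,90]).round(4))
        else: print(nm,n,"few",len(q))
# steriliser
for n in D:
    Q=D[n]["P"].reshape(-1,3); im=D[n]["im"].reshape(-1,3).astype(int)
    reg=(np.abs(Q[:,0]-P[205,315,0])<.25)&(np.abs(Q[:,1]-P[205,315,1])<.22)&(Q[:,2]>.08)&(Q[:,2]<.25)
    b,g,r=im.T
    red=reg&(r>g+50)&(r>b+50); grn=reg&(g>r+35)&(g>b+20); blk=reg&(im.max(1)<60)&(Q[:,2]<.14)
    for k,m in(("red",red),("grn",grn),("blk",blk)):
        q=Q[m]
        if len(q)<5: print(n,k,len(q));continue
        mu=np.median(q,0); w,V=np.linalg.eigh(np.cov((q-mu).T)); t=(q-mu)@V[:,2]
        print(n,k,len(q),mu.round(4),"dir",V[:,2].round(3),"ends",(mu+np.outer(np.percentile(t,[2,98]),V[:,2])).round(3).tolist())
    lid=reg&(Q[:,2]<.13)&(Q[:,2]>.1)&(im.min(1)>90)
    q=Q[lid]; print(n,"lid",len(q),cv2.minAreaRect(q[:,:2].astype(np.float32)) if len(q) else "",np.median(q[:,2]))
im=D["top"]["im"][120:260,180:450]; cv2.imwrite("pics/crop0.png",cv2.resize(im,None,fx=2.9,fy=2.9,interpolation=cv2.INTER_CUBIC))
E
```

```text
large top 237 [0.4433 0.2901 0.0613] z [0.0443 0.0498 0.0551]
large scene 57 [0.44   0.2864 0.0628] z [0.0434 0.0479 0.0533]
med top 148 [0.4453 0.1068 0.0407] z [0.0505 0.0553 0.0601]
med scene 62 [0.4432 0.1005 0.0411] z [0.0485 0.0536 0.059 ]
small top 74 [ 0.5229 -0.4023  0.0221] z [0.0504 0.0534 0.062 ]
small scene 108 [ 0.5208 -0.4073  0.0219] z [0.0503 0.0548 0.0586]
jar top 243 [ 0.6104 -0.4768  0.024 ] z [0.0687 0.0731 0.0781]
jar scene 251 [ 0.6083 -0.4819  0.0248] z [0.0704 0.074  0.0768]
tape top 194 [ 0.4832 -0.5598  0.0428] z [0.0185 0.024  0.0298]
tape scene 296 [ 0.4812 -0.5651  0.043 ] z [0.0192 0.0234 0.0267]
top red 59 [ 0.6088 -0.0409  0.1156] dir [-0.997  0.082  0.   ] ends [[0.693, -0.048, 0.116], [0.527, -0.034, 0.116]]
top grn 26 [ 0.6056 -0.0221  0.1591] dir [-0.929  0.088  0.361] ends [[0.707, -0.032, 0.12], [0.561, -0.018, 0.176]]
top blk 65 [ 0.4577 -0.1143  0.121 ] dir [-0.092 -0.996 -0.003] ends [[0.463, -0.061, 0.121], [0.452, -0.178, 0.121]]
top lid 2609 ((0.6517066955566406, -0.12908226251602173), (0.22005556523799896, 0.4098593294620514), 78.6651611328125) 0.11760940403463938
scene red 0
scene grn 11 [ 0.7006 -0.0336  0.1228] dir [-0.919  0.195  0.344] ends [[0.713, -0.036, 0.118], [0.679, -0.029, 0.131]]
scene blk 0
scene lid 712 ((0.7375880479812622, -0.1886325180530548), (0.25082576274871826, 0.31246933341026306), 60.50988006591797) 0.11674549840305293
```

View pics/crop0.png

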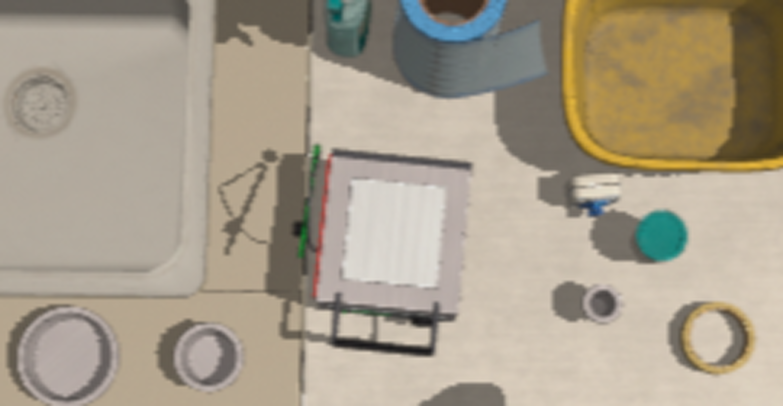

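The crop confirms the layout: lid shut, bar in front, green arm on the left with its shadow, and all three bowls open and free. Next I take near views with the wrist camera above the small bowl and above the other two, keeping high on the way, and check IK for the bar path.

```bash
cat >> m.py <<'E'
def down(d):  # tool x down, jaws along d (angle)
    x=np.array([0,0,-1.]); y=np.array([np.cos(d),np.sin(d),0]); return R.from_matrix(np.c_[x,y,np.cross(x,y)]).as_rotvec()
def best(p,ds):
    q0=manip.state()["joint_pos"]; r=[]
    for d in ds:
        q=inverse_kinematics(p,down(d))
        if q is not None: r.append((np.abs(np.array(q)-q0).max(),d,np.round(q,2)))
    return sorted(r,key=lambda t:t[0])
def rim(P,c,rad,h,tol=.012):
    Q=P.reshape(-1,3)
    for it in range(3):
        r=np.hypot(Q[:,0]-c[0],Q[:,1]-c[1]); q=Q[(abs(r-rad)<tol)&(Q[:,2]>h-.008)&(Q[:,2]<h+.015)]
        if len(q)<20: return None
        f=circ(q[:,:2],rad); c=f[:2]
    return len(q),f.round(4),np.percentile(q[:,2],[50,90,97]).round(4)
E
python3 - <<'E'
from m import *
print(cams.capture("wrist")["T_tool_cam"].round(3))
for d in (0,np.pi/2,np.pi,-np.pi/2): print(d,[ inverse_kinematics(p,down(d)) is not None for p in ([.50,-.40,.33],[.445,.147,.05],[.445,.33,.06])])
manip.move_pose([.46,-.40,.36],down(best([.46,-.40,.36],[0,np.pi])[0][1])); 
im,P,c=cloud("wrist"); cv2.imwrite("pics/w1.png",im); np.savez("w1.npz",im=im,P=P); print(manip.state()["clock"])
print(rim(P,[.5215,-.405],.022,.056))
p=[.43,.17,.38]; b=best(p,[0,np.pi,np.pi/2,-np.pi/2]); print(b)
manip.move_pose(p,down(b[0][1]))
im,P,c=cloud("wrist"); cv2.imwrite("pics/w2.png",im); np.savez("w2.npz",im=im,P=P); print(manip.state()["clock"])
print(rim(P,[.442,.288],.062,.051),rim(P,[.444,.103],.041,.056))
# bar path IK
h=np.array([.696,-.141,.113]); f=np.array([np.cos(-.088),np.sin(-.088),0]); l=np.array([-f[1],f[0],0]); z=np.array([0,0,1.])
for ph0 in (.6,.8,1.,1.2,1.4,1.57):
    o=[]
    for th in (-.0,.2,.4,.6,.8):
        for s in(1,-1):
            ph=ph0+th; x=f*np.cos(ph)-z*np.sin(ph); y=s*(f*np.sin(ph)+z*np.cos(ph)); Rm=np.c_[x,y,np.cross(x,y)]
            g=h+.24*(-f*np.cos(th)+z*np.sin(th)); q=inverse_kinematics(g+.019*x,R.from_matrix(Rm).as_rotvec())
            o.append(None if q is None else [round(q[i],1) for i in (3,4,5)])
    print(ph0,o)
v=np.vstack([cv2.imread("pics/w1.png"),cv2.imread("pics/w2.png")]); cv2.imwrite("pics/w12.png",cv2.resize(v,None,fx=.75,fy=.75,interpolation=cv2.INTER_AREA))
E
```

```text
[[ 0.001 -0.319  0.948 -0.146]
 [ 1.     0.002 -0.    -0.   ]
 [-0.002  0.948  0.319 -0.083]
 [ 0.     0.     0.     1.   ]]
0 [True, True, True]
1.5707963267948966 [True, True, True]
3.141592653589793 [True, False, True]
-1.5707963267948966 [True, True, True]
1.425
(649, array([ 0.5226, -0.4028,  0.0218]), array([0.0553, 0.0566, 0.0571]))
[(np.float64(1.0806487502562434), 0, array([ 0.32, -0.2 ,  1.83, -0.  ,  1.52,  0.32])), (np.float64(1.0806487502562434), 1.5707963267948966, array([ 0.32, -0.2 ,  1.83, -0.  ,  1.52, -1.25])), (np.float64(2.649595793481518), -1.5707963267948966, array([ 0.32, -0.2 ,  1.83, -0.  ,  1.52,  1.89]))]
3.525
(1879, array([0.4436, 0.2895, 0.061 ]), array([0.0502, 0.0516, 0.0521])) (1019, array([0.4461, 0.1077, 0.0405]), array([0.055 , 0.0562, 0.0568]))
0.6 [None, None, None, None, [np.float64(0.3), np.float64(0.6), np.float64(-0.5)], None, [np.float64(0.1), np.float64(0.9), np.float64(-0.3)], None, [np.float64(0.0), np.float64(1.1), np.float64(-0.2)], None]
0.8 [None, None, [np.float64(0.4), np.float64(0.5), np.float64(-0.6)], [np.float64(0.4), np.float6
[... 787 characters left out ...]
loat64(-0.2)], None, [np.float64(-0.1), np.float64(1.7), np.float64(-0.1)], None]
1.4 [[np.float64(0.1), np.float64(0.8), np.float64(-0.3)], None, [np.float64(-0.0), np.float64(1.1), np.float64(-0.2)], None, [np.float64(-0.0), np.float64(1.4), np.float64(-0.2)], None, [np.float64(-0.1), np.float64(1.6), np.float64(-0.2)], None, [np.float64(-0.1), np.float64(1.9), np.float64(-0.1)], None]
1.57 [[np.float64(0.0), np.float64(1.0), np.float64(-0.2)], None, [np.float64(-0.0), np.float64(1.2), np.float64(-0.2)], None, [np.float64(-0.1), np.float64(1.5), np.float64(-0.2)], None, [np.float64(-0.1), np.float64(1.8), np.float64(-0.1)], None, [np.float64(-0.1), np.float64(2.0), np.float64(-0.1)], None]
```

View pics/w12.png

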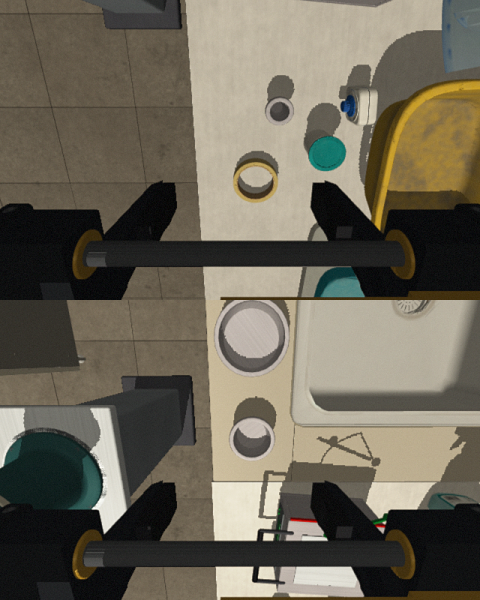

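Both wrist views agree with the top view to about 2 mm: large (.4436,.2895), medium (.4461,.1077), small (.5226,-.4028). Rims are at z .052, .0565 and .0565. Next, move the medium bowl.

```bash
cat >> m.py <<'E'
def pick(c,r,ztop,depth=.010,open_=.030,F=30):
    p=np.array([c[0]+r,c[1],ztop-depth])
    manip.set_gripper(open_); manip.move_pose(p+[0,0,.06],down(0)); manip.move_linear(p,.1)
    manip.set_gripper(0,F); s=manip.state(); print("grip",s["gripper_width"],s["tool_pos"].round(4))
def lower(p,zmin,step=.001):
    f0=manip.state()["contact_force"][2]
    z=manip.state()["tool_pos"][2]
    while z>zmin:
        z-=step; manip.move_linear([p[0],p[1],z],.03); s=manip.state()
        if s["contact_force"][2]-f0>1.5: break
    print("down",s["tool_pos"].round(4),"df",s["contact_force"][2]-f0)
E
python3 - <<'E'
from m import *
pick([.4461,.1077],.041,.056)
t=manip.state()["tool_pos"]; manip.move_linear([t[0],t[1],.13],.12)
print(manip.state()["contact_force"],manip.state()["gripper_width"])
manip.move_linear([.4436+.041,.2895,.13],.15)
manip.move_linear([.4436+.041,.2895,.060],.12)
im,P,c=cloud("wrist"); cv2.imwrite("pics/w3.png",im)
print(rim(P,[.4436,.2895],.062,.051),rim(P,[.4436,.2895],.041,.069)); print(manip.state()["clock"])
E
```

```text
grip 0.006763060286048035 [0.4875 0.1077 0.0466]
[-0.37825622 -0.42516424 -2.6309177 ] 0.007426745885373052
(8782, array([0.4448, 0.2914, 0.0605]), array([0.0503, 0.0512, 0.0516])) (8577, array([0.4465, 0.2936, 0.0403]), array([0.0687, 0.0705, 0.0808]))
9.8083
```

View pics/w3.png

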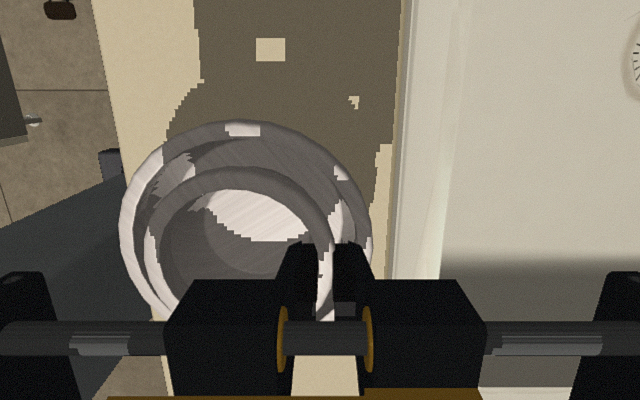

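The medium bowl hangs level and centred inside the large one (rims around px (245,235)). I lower it to contact, release, retreat and check.

```bash
python3 - <<'E'
from m import *
p=[.4436+.041,.2895]
lower(p,.052)
manip.set_gripper(.030); t=manip.state()["tool_pos"]; manip.move_linear([t[0],t[1],.12],.12)
manip.move_linear([.43,.20,.30],.25)
im,P,c=cloud("wrist"); np.savez("w4.npz",P=P)
print(rim(P,[.444,.290],.062,.051),rim(P,[.444,.290],.041,.064),manip.state()["clock"])
Q=P.reshape(-1,3); r=np.hypot(Q[:,0]-.445,Q[:,1]-.291); q=Q[(abs(r-.041)<.007)&(Q[:,2]>.058)&(Q[:,2]<.075)]
print("tilt",np.linalg.lstsq(np.c_[q[:,:2]-q[:,:2].mean(0),np.ones(len(q))],q[:,2],rcond=None)[0])
print("floor",np.nanmedian(Q[r<.015][:,2]))
E
```

```text
down [0.485  0.2897 0.0546] df 5.848706893824452
(2879, array([0.4437, 0.2901, 0.0611]), array([0.0503, 0.0514, 0.0519])) (1984, array([0.4446, 0.2922, 0.0405]), array([0.0633, 0.0644, 0.0649])) 13.8083
tilt [ 4.28195553e-05 -4.54925804e-04  6.32253893e-02]
floor 0.020522876392783274
```

```bash
python3 - <<'E'
from m import *
manip.move_pose([.5446,-.4028,.33],down(0))
pick([.5226,-.4028],.022,.056,open_=.024)
t=manip.state()["tool_pos"]; manip.move_linear([t[0],t[1],.33],.25)
print(manip.state()["contact_force"],manip.state()["gripper_width"])
p=[.4446+.022,.2915]
manip.move_pose([*p,.33],down(0)); manip.move_linear([*p,.14],.25); manip.move_linear([*p,.073],.1)
im,P,c=cloud("wrist"); cv2.imwrite("pics/w5.png",im)
print(rim(P,[.4446,.2915],.041,.064),rim(P,[.4446,.2915],.022,.082),manip.state()["clock"])
E
```

```text
grip 0.008062369406548458 [ 0.5451 -0.4033  0.047 ]
[-0.97026603 -0.03105981 -1.11648422] 0.008367807146790052
(5447, array([0.4457, 0.2938, 0.0399]), array([0.0632, 0.0641, 0.0647])) (5115, array([0.4474, 0.2933, 0.0217]), array([0.0824, 0.0914, 0.0952])) 23.8917
```

View pics/w5.png

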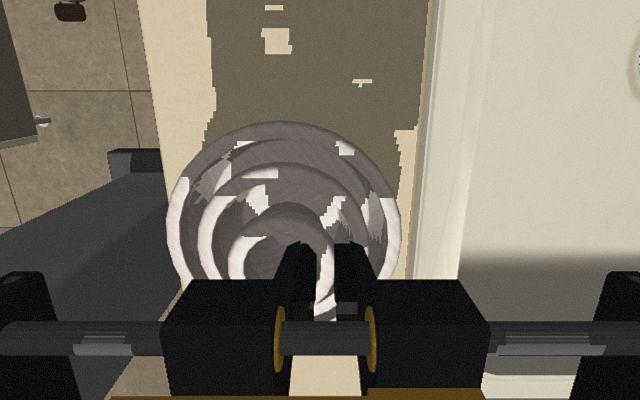

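The small bowl hangs centred inside the medium one. I lower and release it, check the nest, then look at the marker from above.

```bash
python3 - <<'E'
from m import *
p=[.4446+.022,.2915]
lower(p,.065)
manip.set_gripper(.024); t=manip.state()["tool_pos"]; manip.move_linear([t[0],t[1],.13],.12)
manip.move_linear([.43,.20,.30],.25)
im,P,c=cloud("wrist")
for r,h in((.062,.051),(.041,.064),(.022,.077)):
    k=rim(P,[.444,.290],r,h); print(k)
    Q=P.reshape(-1,3); rr=np.hypot(Q[:,0]-k[1][0],Q[:,1]-k[1][1]); q=Q[(abs(rr-r)<.006)&(abs(Q[:,2]-h)<.006)]
    print("tilt",np.linalg.lstsq(np.c_[q[:,:2]-q[:,:2].mean(0),np.ones(len(q))],q[:,2],rcond=None)[0].round(4))
manip.move_pose([.57,-.03,.33],down(0))
im,P,c=cloud("wrist"); cv2.imwrite("pics/w6.png",im); np.savez("w6.npz",im=im,P=P); print(manip.state()["clock"])
Q=P.reshape(-1,3); b,g,r=im.reshape(-1,3).astype(int).T
reg=(Q[:,2]>.08)&(Q[:,2]<.25)&(abs(Q[:,1]+.05)<.08)
for k,m in(("red",reg&(r>g+50)&(r>b+50)),("grn",reg&(g>r+35)&(g>b+20))):
    q=Q[m]; mu=np.median(q,0); w,V=np.linalg.eigh(np.cov((q-mu).T)); t=(q-mu)@V[:,2]
    print(k,len(q),mu.round(4),V[:,2].round(3),(mu+np.outer(np.percentile(t,[2,98]),V[:,2])).round(3).tolist())
E
```

```text
down [0.4671 0.2917 0.0677] df 5.401285783167466
(2868, array([0.4436, 0.2901, 0.0611]), array([0.0502, 0.0514, 0.0519]))
tilt [-0.0012  0.0004  0.0502]
(2004, array([0.4446, 0.2922, 0.0405]), array([0.0633, 0.0644, 0.0649]))
tilt [-0.0016  0.0004  0.0632]
(1114, array([0.4454, 0.2924, 0.0218]), array([0.0763, 0.0774, 0.0779]))
tilt [-0.0024  0.0038  0.0762]
28.825
red 557 [ 0.6221 -0.0413  0.1167] [-0.997  0.081 -0.002] [[0.7, -0.048, 0.117], [0.521, -0.033, 0.116]]
grn 763 [ 0.6346 -0.0246  0.1498] [-0.908  0.077  0.412] [[0.708, -0.031, 0.116], [0.563, -0.019, 0.182]]
```

View pics/w6.png

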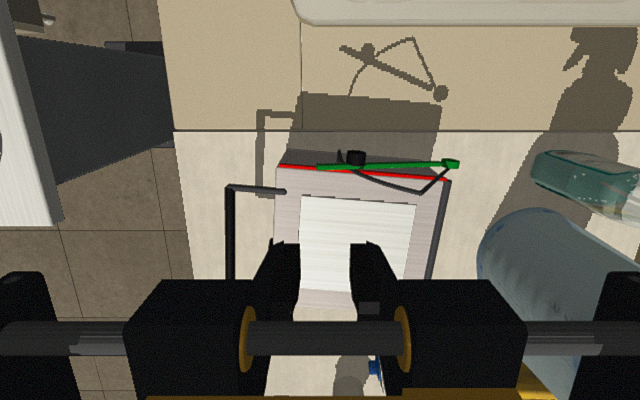

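The nest is good: rims are at .0514, .0644 and .0774, concentric within 3 mm, with tilt under 0.005. The green arm (px 318–455, row ~163) is inclined 0.425 rad, and the red line lies level at yaw -0.081. Next I locate the bar from this cloud and grip it.

```bash
cat > lid.py <<'E'
from m import *
yaw=-.0815; f=np.array([np.cos(yaw),np.sin(yaw),0]); l=np.array([-f[1],f[0],0]); z=np.array([0,0,1.])
def pose(h,th,ph0=1.3,back=0):
    ph=ph0+th; x=f*np.cos(ph)-z*np.sin(ph); y=f*np.sin(ph)+z*np.cos(ph)
    g=h+.24*(-f*np.cos(th)+z*np.sin(th)); return g+(.019-back)*x, R.from_matrix(np.c_[x,y,np.cross(x,y)]).as_rotvec()
E
python3 - <<'E'
from lid import *
D=np.load("w6.npz"); Q=D["P"].reshape(-1,3); im=D["im"].reshape(-1,3)
h0=np.array([.695,-.138,.113]); b=h0-.24*f
u=(Q-b)@f; v=(Q-b)@l
m=(im.max(1)<70)&(abs(u)<.02)&(abs(v)<.075)&(abs(Q[:,2]-.117)<.015)
q=Q[m]; print(len(q),"u",np.median(u[m]),"v",np.percentile(v[m],[1,99]),"z",np.percentile(q[:,2],[50,90]),np.polyfit(v[m],u[m],1))
D=np.load("top0.npz"); Q=D["P"].reshape(-1,3); im=D["im"].reshape(-1,3); u=(Q-b)@f; v=(Q-b)@l
m=(im.max(1)<70)&(abs(u)<.02)&(abs(v)<.075)&(abs(Q[:,2]-.117)<.015); print("top",m.sum(),np.median(u[m]),np.percentile(v[m],[1,99]),np.median(Q[m][:,2]))
p,r=pose(h0,0,back=.07); manip.set_gripper(.036)
manip.move_pose([p[0]-.03,p[1],.33],r); manip.move_linear(p,.2)
im,P,c=cloud("wrist"); cv2.imwrite("pics/w7.png",im); np.savez("w7.npz",im=im,P=P)
Q=P.reshape(-1,3); im=im.reshape(-1,3); u=(Q-b)@f; v=(Q-b)@l
m=(im.max(1)<70)&(abs(u)<.02)&(abs(v)<.075)&(abs(Q[:,2]-.117)<.012); print("near",m.sum(),np.median(u[m]),np.percentile(v[m],[1,99]),np.percentile(Q[m][:,2],[50,90]),manip.state()["clock"],manip.state()["tool_pos"],p)
E
```

```text
925 u 0.003971567884025264 v [-0.05328338  0.06402666] z [0.12044769 0.12184083] [0.01718622 0.00378661]
top 79 0.0015802401898261196 [-0.060735   0.0590077] 0.12072735736857498
near 3958 0.0012851037706702213 [-0.0629941   0.06413037] [0.12032419 0.12170727] 31.025 [ 0.44342674 -0.117588    0.16350426] [ 0.44219947 -0.11735102  0.16214147]
```

View pics/w7.png

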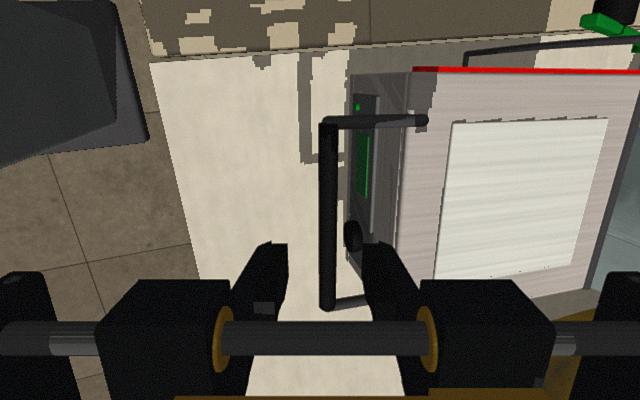

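The bar (px 328, rows 120–308) lies between the open fingers. I grip it and swing the lid up along the arc.

```bash
python3 - <<'E'
from lid import *
h=np.array([.695,-.138,.113])+.0015*f; e=.0125
p,r=pose(h,e,ph0=1.3-e); manip.move_linear(p,.1,rot=r); manip.set_gripper(0,40)
s=manip.state(); print(s["gripper_width"],s["contact_force"].round(2))
for th in np.linspace(.06,.425,6):
    p,r=pose(h,th+e,ph0=1.3-e); manip.move_linear(p,.08,rot=r); s=manip.state(); print(round(th,3),s["contact_force"].round(1),s["gripper_width"].round(4),(s["tool_pos"]-p).round(4))
manip.dwell(.3)
def lines(n):
    im,P,c=cloud(n); cv2.imwrite(f"pics/{n}8.png",im)
    Q=P.reshape(-1,3); b,g,r=im.reshape(-1,3).astype(int).T; reg=(Q[:,2]>.08)&(Q[:,2]<.27)&(abs(Q[:,1]+.04)<.07)&(abs(Q[:,0]-.6)<.15)
    for k,m in(("red",reg&(r>g+50)&(r>b+50)),("grn",reg&(g>r+35)&(g>b+20))):
        q=Q[m]
        if len(q)<8: print(n,k,len(q)); continue
        u,w=q@f,q[:,2]; a=least_squares(lambda t:w-t[0]-t[1]*(u-u.mean()),[w.mean(),0],loss="soft_l1",f_scale=.002).x
        print(n,k,len(q),"angle",-np.arctan(a[1]),"z",a[0],"to hinge",np.median(np.arctan2(w-.116,h@f-u)))
lines("wrist"); lines("top"); print(manip.state()["clock"])
E
```

```text
0.010359599523572986 [0.19 0.7  3.17]Traceback (most recent call last):
  File "<stdin>", line 6, in <module>
AttributeError: 'float' object has no attribute 'round'
```

The bar is gripped and the print failed after the first waypoint, so I continue from there.

```bash
cat >> lid.py <<'E'
h=np.array([.695,-.138,.113])+.0015*f; e=.0125
def go(th):
    p,r=pose(h,th+e,ph0=1.3-e); manip.move_linear(p,.08,rot=r); s=manip.state(); print(round(th,3),s["contact_force"].round(1),round(s["gripper_width"],4),(s["tool_pos"]-p).round(4))
def lines(n,k8):
    im,P,c=cloud(n); cv2.imwrite(f"pics/{n}{k8}.png",im)
    Q=P.reshape(-1,3); b,g,r=im.reshape(-1,3).astype(int).T; reg=(Q[:,2]>.08)&(Q[:,2]<.27)&(abs(Q[:,1]+.04)<.07)&(abs(Q[:,0]-.6)<.15)
    for k,m in(("red",reg&(r>g+50)&(r>b+50)),("grn",reg&(g>r+35)&(g>b+20))):
        q=Q[m]
        if len(q)<8: print(n,k,len(q)); continue
        u,w=q@f,q[:,2]; a=least_squares(lambda t:w-t[0]-t[1]*(u-u.mean()),[w.mean(),0],loss="soft_l1",f_scale=.002).x
        print(n,k,len(q),"angle",-np.arctan(a[1]),"z",a[0],"to hinge",np.median(np.arctan2(w-.116,h@f-u)))
E
python3 - <<'E'
from lid import *
for th in np.linspace(.13,.425,5): go(th)
manip.dwell(.3)
lines("wrist",8); lines("top",8); print(manip.state()["clock"])
E
```

```text
0.13 [ 4.3 -1.  -1.7] 0.0099 [ 0.0005 -0.0001 -0.0006]
0.204 [ 5.6 -2.1 -3.3] 0.0104 [ 0.0004 -0.0001 -0.0008]
0.277 [ 5.7 -2.6 -3.5] 0.0104 [ 0.0003 -0.0001 -0.001 ]
0.351 [ 6.6 -1.8 -4.1] 0.0101 [ 0.0001 -0.0001 -0.0012]
0.425 [ 6.2 -2.8 -4.6] 0.0102 [-0.0001 -0.0001 -0.0014]
wrist red 1523 angle 0.41075335456813616 z 0.17494059328152664 to hinge 0.425860545313093
wrist grn 1716 angle 0.41150535464560656 z 0.17376915261773868 to hinge 0.4446312070263732
top red 19 angle 0.49267822875212663 z 0.1326424381155251 to hinge 0.429439788962214
top grn 20 angle 0.39711558532683594 z 0.15004616282477126 to hinge 0.44093116553331635
34.9167
```

View pics/wrist8.png

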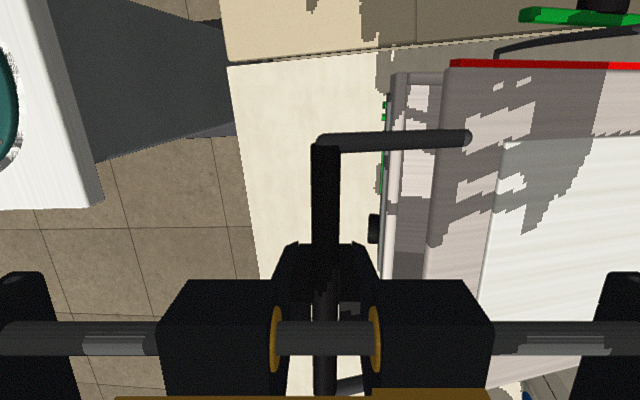

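In this picture red (px 450–640, row 64) and green (px 520–640, row 16) run at equal slope: 0.411 against 0.412 rad. One last check of the nest and that the lid holds still, then I hand in.

```bash
python3 - <<'E'
from lid import *
manip.dwell(.5); lines("wrist",9)
im,P,c=cloud("top")
for r,hh in((.062,.051),(.041,.064),(.022,.077)): print(rim(P,[.444,.291],r,hh))
s=manip.state(); print(s["clock"],s["contact_force"].round(1),s["gripper_width"],np.abs(s["joint_velocities"]).max())
order.close_job()
E
```

```text
wrist red 1529 angle 0.4099807122538689 z 0.17491244753705412 to hinge 0.42550977043569826
wrist grn 1721 angle 0.41264663264450047 z 0.17373397225793008 to hinge 0.44450793075056577
(230, array([0.4431, 0.29  , 0.0614]), array([0.0503, 0.0549, 0.0576]))
(159, array([0.4441, 0.2923, 0.0407]), array([0.0632, 0.068 , 0.0691]))
(85, array([0.4446, 0.2923, 0.022 ]), array([0.0767, 0.0816, 0.0824]))
35.5167 [ 6.5 -2.6 -4.5] 0.010159364503853397 0.0016812541825968108
the job is handed in; nothing more can be done
```

The bowls are nested, and the arm is holding the lid still by its bar at the green marker. I handed the job in at 35.5 s.

- **Bowls:** The medium bowl stands in the large one and the small bowl in the medium. The three rims are 13 mm apart in height, as they should be. The centres agree within about 3 mm, and the tilt measured after placing was under 0.005 rad. The large bowl stayed within about 1 mm of where it stood.
- **Lid:** In the last wrist picture the red edge slopes 0.410 rad and the green arm 0.413 rad. The arm was at rest, with the grip closed on the bar.
- **Disagreements:** The green arm read 0.425 rad before the lift, when all of it was in view, but 0.412 rad afterwards with only part of it visible. I take that as measuring noise. A top-camera reading gave 0.49 rad for red and 0.40 rad for green. It rested on only about 20 pixels each, so I discounted it, though it would exceed the 0.07 rad limit if it were right.
- **Not re-measured:** I did not check the timer, jar and tape roll again at the end. I carried over or clear of them and saw no sign of contact.

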